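# Fit the battery to the balcony's watering pump

## Task

Get the cordless watering pump ready: slide the blue battery pack onto the shoe in its battery bay, arrow end first, until the side detents click and hold it fully home. Then swing the green weather cover down over the battery and press its free edge until the clip snaps and the cover is fully shut. Leave the other things on the step where they are.

Things in the scene. Friction and masses are not known exactly. Their poses are not given: they have to be found in the camera images.
- pack: Slide-on battery pack, 0.32 kg, lying foot down on the step. Origin: centre of the foot's underside, z up, x towards the end that goes in first (the white arrow on top points there; two red tabs mark the other end). Black T-foot: flange 80 (x) x 40 (y) x 7 high with 45 degree nose corners and a V notch in each side at x = +20; neck 30 wide, from 7 to 15 up.
- pack_grip (a point): Centre of the pack's blue body, 34 above the pack's origin; axes as the pack's. The body is 90 (x) x 52 (y) x 38, from 15 to 53 above the foot's underside; its flat sides, 52 apart across y, are the place to grip.
- pump: Cordless watering pump, fixed on the step. Origin: centre of the underside of its battery bay, z up, x = direction in which the pack slides in (roughly away from the robot). Bay: black base 124 (x) x 134 (y) with a flat deck 30 above the origin. Beyond it, x = 62 to 170, motor and pump head with brass fittings, 92 high. The cover is hinged on the +y side.
- landing (a point): Point on the deck, 50 before home along x, where the pack's origin should be when its foot is set down on the deck: the nose then lies 5 to 15 short of the shoe's lips, the tail overhangs the front of the base. Axes as the pump's. Two grey guides, 6 high, narrow from 60 apart (16 past this point) to 42.5 apart (46 past it).
- home (a point): On the deck, 30 above the pump's origin: where the pack's origin lies when fully home, 50 past the landing point. Axes as the pump's. The shoe round it is a channel 42.5 wide, x = -4 to 42, with lips (gap 33) from x = 4 whose undersides are 8.5 above the deck and tops 11.5; a flared mouth before them reaches 13.5. End stop 1.5 beyond home.
- detent_left (a joint): Spring-loaded steel ball in the +y wall of the shoe, 20 past home in x; value = how far (m) it is pushed into the wall: 0 sprung out (free, or in the pack's notch), about 0.0025 while the foot rides over it. Pushing the pack over both balls takes 6 to 10 N in the last 20 mm; the same to pull it out again.
- detent_right (a joint): The same for the ball in the -y wall.
- cover (a joint): Angle (rad) of the green weather cover: 0 shut, 1.6 to 1.9 at the start (standing open on the pump's +y side), at most 2.0. Stiff hinge: it stays where it is left and needs up to 0.3 N m to swing. Coming down it stops proud on its clip at about 0.06; pressing with 5 to 7 N on the free edge (double at the middle) snaps it shut and the clip holds it.
- cover_hinge (a point): Middle of the cover's hinge line, which runs along the pump's x axis on the top +y edge of the base: 67 to +y of the pump's origin and 30 above it. Axes as the pump's.
- cover_edge (a point): On the cover: middle of its outer top edge on the free side. Shut, it lies 134 to -y of the hinge line and 64 above; it turns about the hinge. Cover: box 124 (x) x 134 x 64 outside, walls 4, open below; a thumb lip sticks out 10 below this edge. Open, its flat outer top faces the pump's +y side and can be pushed over from there.
- clip (a point): Top of the grey spring clip (26 wide) that snaps over the cover's nib: outside the -y side of the base at the middle of its length, 75 to -y of the pump's origin and 46 above it.
- tub: Orange lidded tub with a white press button, 160 x 114 x 108 high. Not part of the job; origin at the centre of its underside.
- bowl: Stainless steel bowl, 170 across, 65 high. Not part of the job; origin at the centre of its underside.
- masher: Wooden masher standing on its head, 72 across at the foot, 210 high. Not part of the job; origin at the centre of its underside.
- jar: Clear glass jar with a spring-clip lid, 80 across, 106 high (clip out to 48 from the axis); stands on the same side of the pump as the pack. Not part of the job; origin at the centre of its underside.
- pot: Terracotta flowerpot, 96 across, 80 high. Not part of the job; origin at the centre of its underside.
- brush: Shoe brush, 46 x 150 x 42 high. Not part of the job; origin at the centre of its underside.
- coupling: Grey and yellow hose coupling, 36 across, 48 high. Not part of the job; origin at the centre of its underside.
Not all that is in view belongs to the job. There is more than one size of the pack; the job needs the smallest.

How it is judged:
By the outcome, as a careful person would: the job done as asked, in the order asked, and still so for the second after the job is handed in, with the robot touching nothing.
It also fails if it takes over 58 s, if anything falls off the work surface, if the arm or the gripper's body presses on something with over 40 N, if the wrist force passes 120 N, or if a joint passes its speed limit or range.

## Robot

A 7-joint arm with a two-finger parallel gripper is mounted at the origin on the work surface. World frame = base frame: x ahead of the robot, y to its left, z up, the work surface at z = 0. Lengths are in m, angles in rad, forces in N, time in s.
With the tool pointing down it reaches from about 0.35 to 0.9 m from the base axis. Payload 8.1 kg.
Tool frame: the origin (TCP) lies at the very end of the fingers, on their centre line; the grasp point (between the pads) lies 19 mm behind it (grasp_offset is the distance from the TCP to the grasp point, in m); z points along the fingers, y is the line along which they close (so a half turn about z gives the same grasp; the last joint's range is limited). The gripper opens to 92 mm and grips with 3 to 60 N. Pads are 19 mm wide; open, the fingers measure 130 mm over their backs; the gripper's body (75 mm by 190 mm) begins 47 mm behind the grasp point.
Start: joints at [-1.235, 0.434, 0.025, 1.573, -0.012, 1.134, -0.075], TCP at [0.266, 0.566, 0.227] pointing down, gripper open.
Joint ranges: [-2.62, 2.62], [-0.44, 2.09], [-1.27, 1.32], [0.08, 2.57], [-1.32, 4.46], [0.12, 2], [-2.74, 2.74]. Speed limits (rad/s): [2.22, 2.22, 3.01, 3.01, 3.14, 3.14, 3.14].

## Interface

Orientations are given as a rotation vector (axis times angle).
In Python, from cell import observe, get_image, camera_params, sign_off, silhouettes, grasp_offset gives the robot as it stands. The module is installed in compiled form; this text tells all that it offers.
- The arm moves only by the tool jog_arm, never from a script. Its argument "motion" is a list that holds one entry, the list of rows, each a list of 7 numbers: the shift along the tool's x, y, z in m, then the turn, a rotation vector about the tool's x, y, z in rad, then the closure, from -1 (fully open) to 1 (shut), so that 0 is half open. In form: [[[dx, dy, dz, wx, wy, wz, hand], ...]]. A call has 1 to 10 rows; each row is the pose to reach, as a shift and turn from the pose commanded when the call began, along the tool's axes at that moment; what a row does not reach only later rows make up. A row lasts 1/12 s, in which the tool goes at most 41.7 mm and 7.16 degrees, less where a joint would pass 70% of its speed; a pose out of reach is approached as far as the arm can. A call with a gripper value outside its range is refused whole. The fingers move at their own pace and stop on an object; "force" is the grip in N (left out, the last holds). Time passes only in rows, so rows that repeat a pose let the fingers close. It gives the time, the measured TCP pose, the force, the opening and the grip force at its end, in the units of the state.
- observe(): the state, without advancing time (a new reading comes with each control period).
- get_image(name): name is "scene" or "side" or "wrist"; returns the picture (384x512x3 uint8, red, green, blue); there is no depth.
- camera_params(name): a dict with "vertical_fov" (degrees; the focal length in pixels is half the picture's height over the tangent of half this angle, whatever the lens; pixels are square), "cx", "cy" (the principal point, pixels), "T" (4x4, takes a point from camera to world coordinates). Camera axes: x right, y down, z forward; pixel columns grow to the right and rows downward; lengths in m; the calibration is good to about 2 mm. A picture is of the moment at which its call begins: read the wrist's pose just before it. camera_params takes no time and is no camera call; for the wrist camera it gives the pose at the moment of the call.
- sign_off(): hands the job in; it is judged then, once.
Trained networks look in the newest picture that a camera, given by its name, has taken for a name from the list of things; names that differ only in an ending like _2 or _b are one class to them, and where a whole thing is asked for, a point or a joint stands for the part that bears it (a point fixed in the world has none). Each returns a list of dicts, best first, with "p" (0 to 1); they miss things now and then, are a little off and sometimes report something else, mostly with a low value. They report only what shows in the picture. A call takes as long as a camera call. They do not tell look-alikes from the thing itself.
- silhouettes(query, camera): "mask" (384x512 bool, what is visible of it) and "pixel" ([column, row] in pixels, amid what is visible of it).
The state is a dict: "clock": time; "joints": joint angles; "dq": joint speeds; "joint_efforts": joint torques, N m; "position": TCP position; "ee_rot": TCP orientation; "force": force on the tool from outside, world axes, zero at the start; "ft_torque": the same for the moment, N m; "width": opening from 0.0 (shut) to 1.0 (fully open); "gripper_force": force on a finger pad.
Only numpy, scipy, OpenCV 4.12 (cv2) and the standard library are available. Lean on these libraries where they do the work, as an engineer would, in place of code of your own. Each camera call takes 0.05 s, during which the arm holds its last target. There are 200 camera calls.

## Working session

There is one attempt and no reset: what is moved stays moved. The work goes in short steps, Python scripts to look and compute and a tool call to move; the robot and the scene stay as the last step left them, time stands still between calls to the robot, and variables do not carry over. Pictures are saved under pics/ and viewed, at most 10 in all, crops included, and the job is handed in when it is done.

Besides the shell and the picture viewer there is one more tool, called after "Call:" as name([rows], argument=value, ...), one row to a line, values as JSON. jog_arm: Moves the arm, as the interface text tells. Its arguments: {"type":"object","properties":{"motion":{"type":"array"},"force":{"type":"number"}},"required":["motion"]}

```bash
mkdir -p pics; cat > h.py <<'E'
import numpy as np, cv2
from cell import *
from scipy.spatial.transform import Rotation as R
def cam(n):
    c=camera_params(n); f=192/np.tan(np.radians(c['vertical_fov'])/2); return f,c['cx'],c['cy'],np.array(c['T'])
def ray(n,px,z):
    f,cx,cy,T=cam(n); d=T[:3,:3]@np.array([(px[0]-cx)/f,(px[1]-cy)/f,1]); return T[:3,3]+d*(z-T[2,3])/d[2]
def proj(n,P):
    f,cx,cy,T=cam(n); p=(np.atleast_2d(P)-T[:3,3])@T[:3,:3]; return np.c_[f*p[:,0]/p[:,2]+cx,f*p[:,1]/p[:,2]+cy]
def save(n,name,im=None):
    im=get_image(n) if im is None else im
    cv2.imwrite('pics/'+name,im[:,:,::-1]); return im
E
python3 - <<'E'
from h import *
a=save('scene','a.png');b=save('side','b.png')
cv2.imwrite('pics/ab.png',cv2.resize(np.vstack([a,b]),None,fx=.78,fy=.78)[:,:,::-1])
for n in('scene','side','wrist'):
    f,cx,cy,T=cam(n);print(n,f,cx,cy,T.round(3).tolist())
for n in('scene','side'):
  for q in('pack','pump','cover','jar','clip'):
    for r in silhouettes(q,n): print(n,q,round(r['p'],2),r['pixel'],r['mask'].sum())
print(observe(),grasp_offset)
E
```

```text
scene 427.43741519523707 255.6830205883122 192.1950455102317 [[0.817, 0.335, -0.469, 1.243], [0.576, -0.441, 0.688, -1.057], [0.024, -0.832, -0.554, 0.957], [0.0, 0.0, 0.0, 1.0]]
side 387.1233100527397 257.15748679100085 187.38668623919546 [[0.721, -0.457, 0.521, -0.116], [-0.693, -0.49, 0.529, -0.672], [0.013, -0.743, -0.67, 0.925], [0.0, 0.0, 0.0, 1.0]]
wrist 306.7078434671984 253.17073206858683 187.29639679912134 [[0.425, 0.873, 0.239, 0.202], [0.905, -0.41, -0.113, 0.595], [-0.001, 0.264, -0.964, 0.386], [0.0, 0.0, 0.0, 1.0]]
scene pack 0.78 [106.5, 249.4] 991
scene pack 0.7 [221.5, 246.4] 597
scene pack 0.69 [147.0, 217.9] 818
scene pump 0.69 [269.6, 184.8] 2943
scene cover 0.76 [280.9, 166.0] 1398
scene jar 0.93 [173.1, 226.0] 919
scene jar 0.34 [332.6, 199.7] 469
scene clip 0.56 [270.2, 185.9] 3001
side pack 0.8 [343.4, 221.7] 750
side pack 0.77 [251.4, 304.7] 1594
side pack 0.7 [304.8, 356.3] 2046
side pump 0.75 [235.4, 172.7] 4249
side cover 0.8 [222.8, 156.8] 1869
side jar 0.97 [314.6, 262.0] 1304
side clip 0.73 [233.2, 172.1] 4277
side clip 0.49 [159.1, 162.3] 129
{'clock': 0.6, 'joints': array([-1.23456033,  0.43445957,  0.02500384,  1.57323419, -0.01158817,
        1.13401018, -0.07511839]), 'dq': array([ 5.94881518e-04,  7.53211351e-05, -1.08719973e-03,  1.28652277e-03,
        8.54547620e-05, -9.82505031e-04, -8.12053540e-04]), 'joint_efforts': array([-1.72566606e-04, -6.67341113e+01,  9.83092636e-01, -3.14691746e+01,
       -6.06366154e-02,  3.27843335e-02,  4.57712451e-05]), 'position': array([0.26558219, 0.56575814, 0.22675378]), 'ee_rot': array([6.83954579e-01, 3.06620850e+00, 4.74531050e-05]), 'force': array([ 0.46289607, -0.10736016,  0.70189141]), 'ft_torque': array([ 0.00765245, -0.07488636,  0.03461891]), 'gripper_force': 0.0, 'width': 0.9979095844791547} 0.0188
```

View pics/a.png

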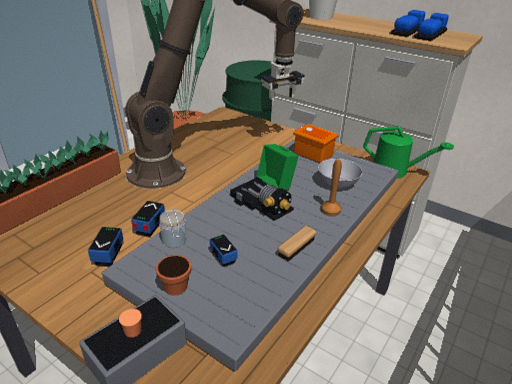

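View pics/b.png

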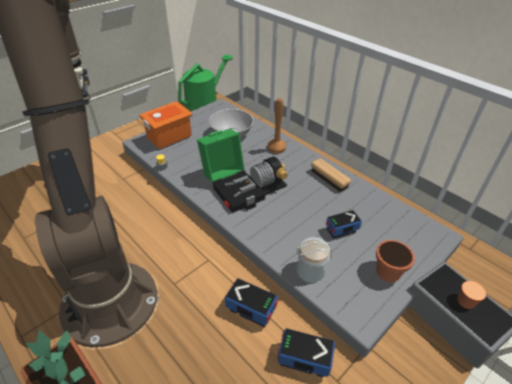

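Scene (a) shows the small pack on the step at about (222,248), with two larger packs on the table at (106,245) and (148,217). The pump is at (265,190), with its open cover at (280,167). In the side view (b) the small pack is at (344,222) and the pump at (240,175).

```bash
python3 - <<'E'
from h import *
def tri(p,q):
    A=[];b=[]
    M=np.zeros((3,3));v=np.zeros(3);L=[]
    for n,x in(('scene',p),('side',q)):
        f,cx,cy,T=cam(n);d=T[:3,:3]@np.array([(x[0]-cx)/f,(x[1]-cy)/f,1]);d/=np.linalg.norm(d)
        P=np.eye(3)-np.outer(d,d);M+=P;v+=P@T[:3,3];L.append((P,T[:3,3]))
    X=np.linalg.solve(M,v);return X.round(3),[round(np.linalg.norm(P@(X-o)),4) for P,o in L]
print('pack',tri((221.5,246.4),(343.4,221.7)));print('jar',tri((173.1,226),(314.6,262)))
print('pump',tri((269.6,184.8),(235.4,172.7)),'cover',tri((280.9,166),(222.8,156.8)))
a=cv2.imread('pics/a.png');b=cv2.imread('pics/b.png')
A=cv2.resize(a[130:280,150:350],(800,600),interpolation=cv2.INTER_CUBIC)
B=cv2.resize(b[110:260,180:380],(800,600),interpolation=cv2.INTER_CUBIC)
cv2.imwrite('pics/A.png',A);cv2.imwrite('pics/B.png',B)
E
```

```text
pack (array([ 0.606, -0.298,  0.101]), [np.float64(0.0006), np.float64(0.0006)])
jar (array([ 0.43 , -0.331,  0.111]), [np.float64(0.0072), np.float64(0.0072)])
pump (array([0.526, 0.086, 0.096]), [np.float64(0.0), np.float64(0.0)]) cover (array([0.526, 0.152, 0.138]), [np.float64(0.0095), np.float64(0.0095)])
```

View pics/B.png

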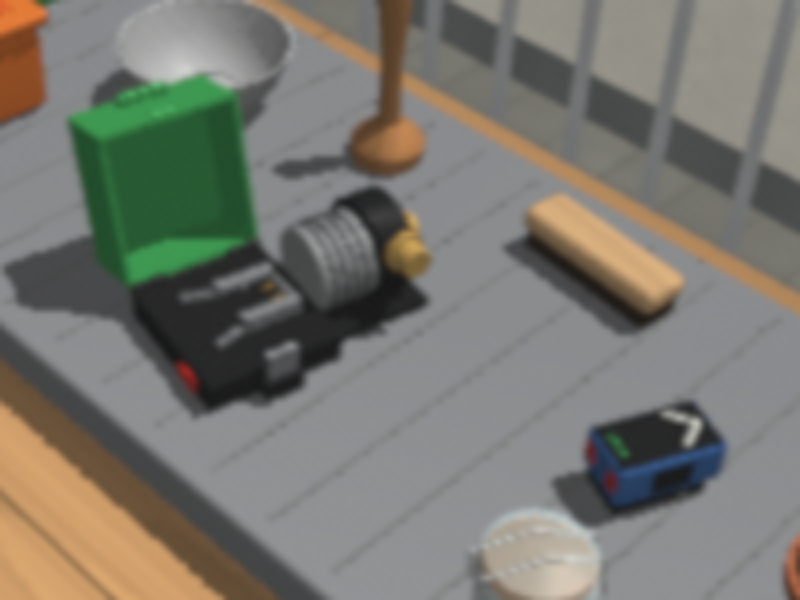

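The side crop shows the small pack at about (655,455), with its arrow pointing away from the robot, and the deck's front-left corner at (135,295). The shoe, the clip (283,360) and the open cover are all clear. Next I'll take a wrist view above the pump.

Call:
jog_arm([
  [[-0.03,-0.02,-0.03,0,0,0,-1],[-0.05,-0.04,-0.06,0,0,0,-1],[-0.07,-0.06,-0.1,0,0,0,-1],[-0.35,-0.31,-0.12,0,0,0,-1],[-0.35,-0.31,-0.12,0,0,0,-1],[-0.35,-0.31,-0.12,0,0,0,-1],[-0.35,-0.31,-0.12,0,0,0,-1],[-0.35,-0.31,-0.12,0,0,0,-1],[-0.35,-0.31,-0.12,0,0,0,-1],[-0.35,-0.31,-0.12,0,0,0,-1]],
])

```text
clock: 1.43
position: [0.4151, 0.2188, 0.3401]
ee_rot: [0.684, 3.066, 0.001]
force: [0.1, 0.9, 0.8]
width: 0.999
gripper_force: 0.0
```

Call:
jog_arm([
  [[-0.098,-0.088,0,0,0,0,-1],[-0.098,-0.088,0,0,0,0,-1],[-0.098,-0.088,0,0,0,0,-1],[-0.098,-0.088,0,0,0,0,-1]],
])

```text
clock: 1.77
position: [0.4682, 0.0918, 0.3403]
ee_rot: [0.697, 3.061, -0.002]
force: [0.0, -0.5, -0.5]
width: 1.001
gripper_force: 0.0
```

```bash
python3 - <<'E'
from h import *
o=observe();print(o['clock'],o['position'],o['ee_rot'])
w=save('wrist','w1.png')
np.save('w1T.npy',cam('wrist')[3])
cv2.imwrite('pics/w1b.png',cv2.resize(w,(800,600),interpolation=cv2.INTER_CUBIC)[:,:,::-1])
for p in((213.75,183.75),(245,171),(231.25,207.5)):print(ray('side',p,.09))
E
```

```text
1.7667 [0.46820446 0.09177602 0.34025351] [ 6.97285233e-01  3.06060425e+00 -2.38064871e-03]
[0.44280217 0.09740284 0.09      ]
[0.56099599 0.076077   0.09      ]
[ 0.41270449 -0.02372313  0.09      ]
```

View pics/w1b.png

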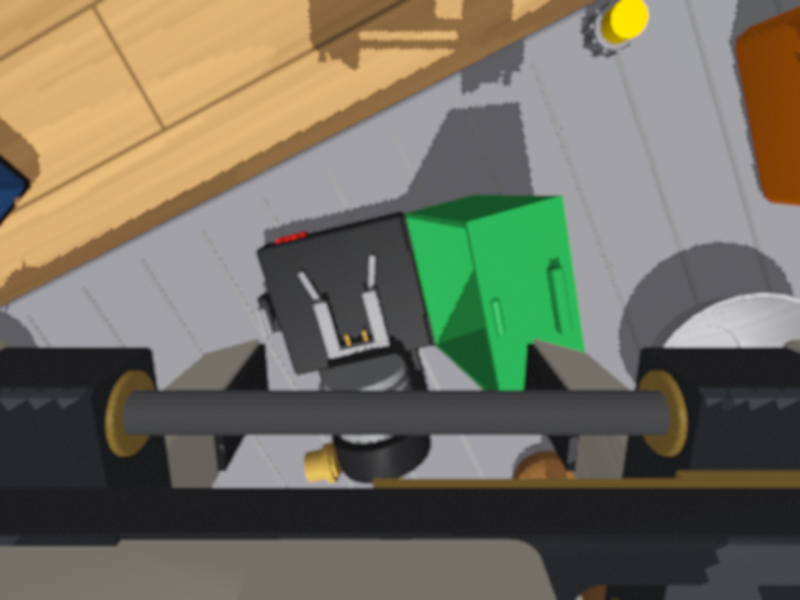

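Wrist view: deck corners at (258,250), (405,213) and (432,345). The cover's free rim front corner is at (467,222) and its outer top corners are at (563,197) and (582,350). The shoe mouth is at about (340,290). I'll fit the pump pose, step height and cover angle from these.

```bash
cat > fit.py <<'E'
from h import *
from scipy.optimize import least_squares
T=np.load('w1T.npy')
def pj(c,P,T=None):
    f,cx,cy,TT=cam(c); T=TT if T is None else T
    p=(P-T[:3,3])@T[:3,:3]; return np.c_[f*p[:,0]/p[:,2]+cx,f*p[:,1]/p[:,2]+cy]
w=[((-62,67,30),(405,213)),((-62,-67,30),(258,250)),((62,67,30),(432,345))]
cv=[((-62,-134,0),(467,222)),((-62,-134,64),(563,197)),((62,-134,64),(582,350))]
s=[((-62,67,30),(213.75,183.75)),((-62,-67,30),(231.3,207))]
def world(p,L): 
    L=np.array(L,float)/1000;c,q=np.cos(p[3]),np.sin(p[3])
    return np.c_[p[0]+c*L[:,0]-q*L[:,1],p[1]+q*L[:,0]+c*L[:,1],p[2]+L[:,2]]
def cover(th,L):
    return [(x,67+y*np.cos(th)+z*np.sin(th),30-y*np.sin(th)+z*np.cos(th)) for x,y,z in L]
def res(p):
    r=[(pj('wrist',world(p,[a for a,_ in w]),T)-.64*np.array([b for _,b in w])),
       (pj('wrist',world(p,cover(p[4],[a for a,_ in cv])),T)-.64*np.array([b for _,b in cv])),
       (pj('side',world(p,[a for a,_ in s]))-np.array([b for _,b in s]))]
    return np.vstack(r).ravel()
if __name__=='__main__':
    r=least_squares(res,[.5,.05,.06,-.1,1.7],loss='soft_l1')
    p=r.x;print(p.round(4));print(res(p).reshape(-1,2).round(1))
    np.save('pump.npy',p)
    print('landing',world(p,[(-50,0,30)]),'home',world(p,[(0,0,30)]))
    print(world(p,[(x,y,34) for x,y in((-4,21),(42,21),(42,-21))]))
    im=cv2.imread('pics/w1.png')
    for x in pj('wrist',world(p,[(42,16.5,41.5),(42,-16.5,41.5),(4,16.5,41.5),(4,-16.5,41.5),(-34,30,36),(-34,-30,36),(62,-67,30)]),T): cv2.circle(im,tuple(int(round(v)) for v in x),1,(0,0,255),-1)
    cv2.imwrite('pics/fit1.png',cv2.resize(im[100:260,140:380],(720,480)))
E
python3 fit.py
```

```text
[ 0.4939  0.0322  0.0473 -0.2168  1.8595]
[[-0.6  0.6]
 [-0.3 -0.9]
 [ 1.  -1.2]
 [ 0.9  0.1]
 [-2.9 -0.3]
 [ 0.8 13. ]
 [-1.2  0.2]
 [ 0.8  1.8]]
landing [[0.44507738 0.04296262 0.07732761]] home [[0.49390701 0.03220776 0.07732761]]
[[0.49451768 0.0535766  0.08132761]
 [0.53944095 0.04368212 0.08132761]
 [0.53040686 0.00266523 0.08132761]]
```

View pics/fit1.png

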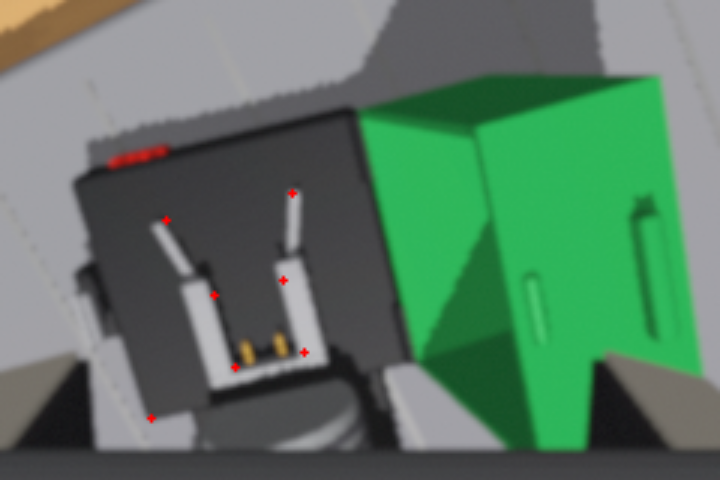

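Projected shoe, guide and deck points lie within about 1–2 px of the picture. The outlier was a cover corner hidden by a finger. I'll refit with more points and get the pack's rough pose.

```bash
cat > fit2.py <<'E'
import fit; from fit import *
fit.cv=fit.cv[:2]
k=lambda u,v:((140+u/3)/.64,(100+v/3)/.64)
fit.w+=[((62,-67,30),k(151,418)),((-34,30,36),k(288,191)),((-34,-30,36),k(165,222)),((4,16.5,41.5),k(279,280)),((4,-16.5,41.5),k(210,288)),((42,16.5,41.5),k(298,355))]
r=least_squares(fit.res,[.5,.05,.06,-.1,1.7],loss='soft_l1');p=r.x
print(p.round(4));print(fit.res(p).reshape(-1,2).round(1).tolist());np.save('pump.npy',p)
J=r.jac;print('sd',np.sqrt(np.diag(np.linalg.inv(J.T@J))))
print('landing',world(p,[(-50,0,30)]),'home',world(p,[(0,0,30)]))
# pack: mask fit on both fixed cameras by top/silhouette hull IoU
from scipy.optimize import minimize
B=[(x,y,z) for x in(-45,45) for y in(-26,26) for z in(15,53)]+[(x,y,z) for x in(-40,40) for y in(-20,20) for z in(0,)]
ms=[]
for n,t in(('scene',(221.5,246.4)),('side',(343.4,221.7))):
    get_image(n); s=silhouettes('pack',n); m=min(s,key=lambda d:np.hypot(*(np.array(d['pixel'])-t))); ms.append((n,m['mask']))
def cost(q):
    c=0
    for n,m in ms:
        h=np.zeros((384*4,512*4),np.uint8);P=pj(n,world(q,B))*4+1.5
        cv2.fillConvexPoly(h,cv2.convexHull(P.astype(np.float32)).astype(np.int32),1)
        h=cv2.resize(h.astype(np.float32),(512,384),interpolation=cv2.INTER_AREA)
        c+=1-np.minimum(h,m).sum()/np.maximum(h,m).sum()
    return c
best=min((minimize(cost,[.606,-.298,z,y],method='Nelder-Mead',options=dict(initial_simplex=np.array([[.606,-.298,z,y]]*5)+np.vstack([np.zeros(4),np.diag([.01,.01,.01,.2])]))) for z in(.05,.065) for y in(-.5,-.2,.1,.4)),key=lambda r:r.fun)
print('pack',best.x.round(4),best.fun); np.save('pack.npy',best.x)
E
python3 fit2.py
```

```text
[ 0.4932  0.0322  0.0515 -0.22    1.8546]
[[-0.6, 0.6], [-1.3, -1.0], [0.9, -0.4], [-1.3, 0.2], [0.7, 0.0], [-0.6, -0.6], [0.6, -0.3], [0.6, 2.1], [0.8, -0.2], [0.9, 0.4], [-1.9, 0.0], [-1.4, -0.7], [0.5, 0.9]]
sd [0.0008104  0.00079664 0.00270953 0.00588281 0.01380788]
landing [[0.44438817 0.04307939 0.08145485]] home [[0.49318356 0.03217021 0.08145485]]
pack [ 0.6094 -0.297   0.0555 -0.4173] 0.16540449857711792
```

Call:
jog_arm([
  [[-0.396,-0.289,0,0,0,0,-1],[-0.396,-0.289,0,0,0,0,-1],[-0.396,-0.289,0,0,0,0,-1],[-0.396,-0.289,0,0,0,0,-1],[-0.396,-0.289,0,0,0,0,-1],[-0.396,-0.289,0,0,0,0,-1],[-0.396,-0.289,0.02,0,0,0,-1],[-0.396,-0.289,0.04,0,0,0,-1],[-0.396,-0.289,0.06,0,0,0,-1],[-0.396,-0.289,0.06,0,0,0,-1]],
])

```text
clock: 2.85
position: [0.6661, -0.261, 0.3031]
ee_rot: [0.678, 3.067, 0.002]
force: [0.9, 0.2, 0.8]
width: 1.0
gripper_force: 0.0
```

Call:
jog_arm([
  [[-0.07,-0.06,0,0,0,0,-1],[-0.07,-0.06,0,0,0,0,-1],[-0.07,-0.06,0,0,0,0,-1],[-0.07,-0.06,0,0,0,0,-1]],
])

```text
clock: 3.18
position: [0.7024, -0.3479, 0.3011]
ee_rot: [-0.686, -3.063, 0.001]
force: [-0.2, -0.3, 0.7]
width: 1.002
gripper_force: 0.0
```

```bash
python3 - <<'E'
from h import *
o=observe();print(o['clock'],o['position'],o['ee_rot'])
w=save('wrist','w2.png');np.save('w2T.npy',cam('wrist')[3])
q=np.load('pack.npy')
for s in silhouettes('pack','wrist'):print(s['p'],s['pixel'],s['mask'].sum())
cv2.imwrite('pics/w2b.png',cv2.resize(w,(800,600),interpolation=cv2.INTER_CUBIC)[:,:,::-1])
E
```

```text
3.1833 [ 0.70238591 -0.34793804  0.30110863] [-6.86159540e-01 -3.06269676e+00  1.14756333e-03]
```

View pics/w2b.png

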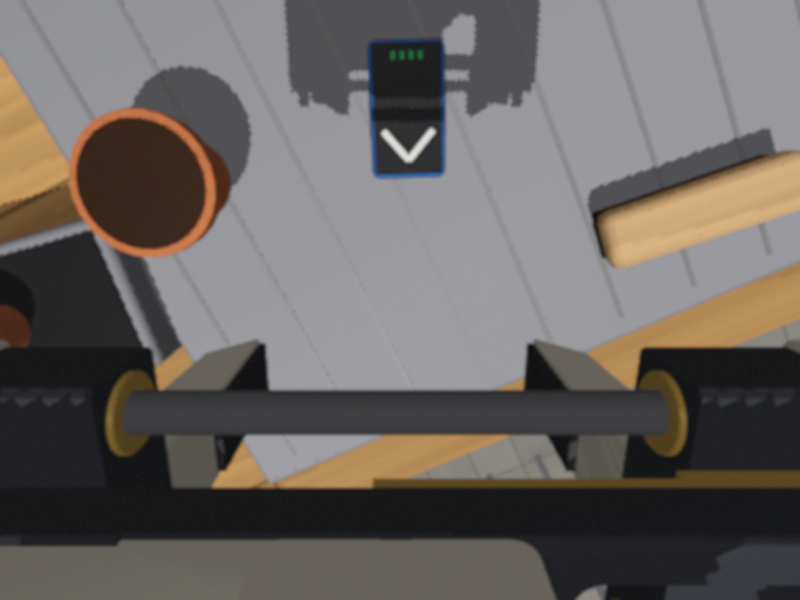

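Wrist view: the pack's top face has corners (369,41), (443,39), (445,176) and (374,177). The arrow points down in the image, which is away from the robot.

```bash
python3 - <<'E'
from fit import *
T=np.load('w2T.npy');o=observe()
L=[(-45,-26,53),(-45,26,53),(45,26,53),(45,-26,53)];I=.64*np.array([(369,41),(443,39),(445,176),(374,177)])
f=lambda p:(pj('wrist',world(p,L),T)-I).ravel()
r=least_squares(f,[.6,-.3,.053,-.4]);print(r.x.round(4),r.fun.round(1))
g=lambda p:f([p[0],p[1],.0535,p[2]])
p=least_squares(g,[.6,-.3,-.4]).x;print('z=.0535',p.round(4),g(p).round(1))
Rm=R.from_rotvec(o['ee_rot']).as_matrix();print(Rm.round(4).tolist())
yaw=p[2];tgt=np.array([-np.cos(yaw),-np.sin(yaw),0]);print('turn about tool z',np.arctan2(tgt@Rm[:,1],tgt@Rm[:,0]))
grip=np.array([p[0],p[1],.0535+.039-.0188]);print('shift tool',Rm.T@(grip-o['position']))
pu=np.load('pump.npy');print('turn pump-pack',pu[3]-yaw)
E
```

```text
[ 0.6109 -0.2934  0.0486 -0.4092] [-0.6  0.4  0.9  0.1 -0.1 -0.6 -0.2  0.2]
z=.0535 [ 0.6114 -0.2937 -0.4092] [-0.9 -0.2  1.2 -0.5  0.2  0.  -0.5  0.8]
[[-0.906, 0.4233, -0.0006], [0.4233, 0.906, 0.0018], [0.0013, 0.0014, -1.0]]
turn about tool z -0.02787416634229833
shift tool [0.10391648 0.00643191 0.22932581]
turn pump-pack 0.18921352242224154
```

Call:
jog_arm([
  [[0.04,0.003,0.01,0,0,-0.028,-1],[0.08,0.006,0.03,0,0,-0.028,-1],[0.104,0.006,0.06,0,0,-0.028,-1],[0.104,0.006,0.1,0,0,-0.028,-1],[0.104,0.006,0.14,0,0,-0.028,-1],[0.104,0.006,0.175,0,0,-0.028,-1],[0.104,0.006,0.205,0,0,-0.028,-1],[0.104,0.006,0.22,0,0,-0.028,-1],[0.104,0.006,0.228,0,0,-0.028,-1],[0.104,0.006,0.228,0,0,-0.028,-1]],
], force=35)

```text
clock: 4.12
position: [0.6104, -0.2932, 0.0748]
ee_rot: [-0.636, -3.075, -0.003]
force: [1.1, 0.3, -0.2]
width: 1.004
gripper_force: 0.0
```

Call:
jog_arm([
  [[0,0,0,0,0,0,1],[0,0,0,0,0,0,1],[0,0,0,0,0,0,1],[0,0,0,0,0,0,1],[0,0,0,0,0,0,1],[0,0,0,0,0,0,1]],
], force=35)

```text
clock: 4.62
position: [0.6107, -0.2964, 0.0764]
ee_rot: [0.641, 3.075, -0.0]
force: [0.1, 0.3, 0.0]
width: 0.613
gripper_force: 0.0
```

Call:
jog_arm([
  [[0,0,0,0,0,0,1],[0,0,0,0,0,0,1],[0,0,0,0,0,0,1]],
], force=35)

```text
clock: 4.87
position: [0.6106, -0.2964, 0.0762]
ee_rot: [0.641, 3.075, 0.0]
force: [-1.3, 0.8, 4.0]
width: 0.562
gripper_force: 35.0
```

```bash
python3 -c "
from h import *
o=observe();print(o)"
```

```text
{'clock': 4.8667, 'joints': array([ 0.10050803,  0.69156019,  0.43979143,  1.60990113, -0.34882403,
        0.91857138,  1.82525145]), 'dq': array([-0.00153611, -0.0003063 ,  0.00136814,  0.00028136,  0.00051118,
        0.00041072,  0.00254795]), 'joint_efforts': array([ 1.03219331e-01, -7.40474582e+01,  1.00125378e+01, -2.52871567e+01,
        1.94303587e-02, -2.67409226e-01, -1.80731284e-03]), 'position': array([ 0.61059791, -0.29642469,  0.07621047]), 'ee_rot': array([6.40875401e-01, 3.07517737e+00, 6.21269696e-05]), 'force': array([-1.29425804,  0.82952304,  3.97080681]), 'ft_torque': array([0.11382525, 0.14412004, 0.00059365]), 'gripper_force': 35.00061392784119, 'width': 0.5623382608808896}
```

Call:
jog_arm([
  [[0,0,-0.03,0,0,0,1],[0,0,-0.07,0,0,0,1],[0.02,0.017,-0.1,0,0,-0.03,1],[0.05,0.042,-0.12,0,0,-0.06,1],[0.08,0.068,-0.12,0,0,-0.1,1],[0.11,0.093,-0.12,0,0,-0.15,1],[0.14,0.119,-0.12,0,0,-0.19,1],[0.17,0.145,-0.12,0,0,-0.19,1],[0.2,0.17,-0.12,0,0,-0.19,1],[0.23,0.196,-0.12,0,0,-0.19,1]],
])

```text
clock: 5.7
position: [0.4763, -0.0235, 0.1955]
ee_rot: [-0.347, -3.122, 0.0]
force: [1.5, 0.9, -3.1]
width: 0.563
gripper_force: 35.0
```

```bash
cat > st.py <<'E'
from h import *
import sys
o=observe();Rm=R.from_rotvec(o['ee_rot']).as_matrix();pu=np.load('pump.npy')
c,s=np.cos(pu[3]),np.sin(pu[3]);Q=np.array([[c,-s,0],[s,c,0],[0,0,1]])
h=np.array([pu[0],pu[1],pu[2]+.03])
print('clock',round(o['clock'],2),'pos',o['position'].round(4),'in pump axes rel home',(Q.T@(o['position']-h)).round(4),'yaw',np.arctan2(-Rm[1,0],-Rm[0,0]).round(4),'F',o['force'].round(1),'Fpump',(Q.T@o['force']).round(1),'w',round(o['width'],3),'tilt',Rm[:,2].round(3))
print('pump axes in tool\n',(Rm.T@Q).round(3))
E
python3 - <<'E'
from st import *
tgt=np.array([.4444,.0431,.17]);print('shift',Rm.T@(tgt-o['position']),'turn',-(pu[3]-np.arctan2(-Rm[1,0],-Rm[0,0])))
E
```

```text
clock 5.7 pos [ 0.4763 -0.0235  0.1955] in pump axes rel home [-0.0043 -0.058   0.1141] yaw -0.2211 F [ 1.5  0.9 -3.1] Fpump [ 1.3  1.2 -3.1] w 0.563 tilt [-0.001  0.    -1.   ]
pump axes in tool
 [[-1.     0.001  0.001]
 [ 0.001  1.    -0.   ]
 [-0.001 -0.    -1.   ]]
shift [0.04570123 0.05795887 0.02557181] turn -0.001155611667036649
```

Call:
jog_arm([
  [[0.023,0.028,0.01,0,0,0,1],[0.046,0.058,0.02,0,0,0,1],[0.046,0.058,0.03,0,0,0,1],[0.046,0.058,0.04,0,0,0,1],[0.046,0.058,0.04,0,0,0,1]],
])

```text
clock: 6.12
position: [0.4441, 0.0424, 0.1543]
ee_rot: [-0.343, -3.12, 0.002]
force: [0.2, -0.8, -2.7]
width: 0.566
gripper_force: 35.0
```

```bash
python3 - <<'E'
from st import *
a=save('wrist','w3.png');b=save('side','s3.png');d=save('scene','c3.png')
rs=lambda im,x,y,w,h,k:cv2.resize(im[y:y+h,x:x+w],(w*k,h*k),interpolation=cv2.INTER_CUBIC)
A=cv2.resize(a,(400,300));B=rs(b,180,120,100,75,4);C=rs(d,210,140,100,75,4)
D=rs(a,140,60,200,150,2)
cv2.imwrite('pics/m3.png',np.vstack([np.hstack([A,D]),np.hstack([B,C])])[:,:,::-1])
E
```

```text
clock 6.12 pos [0.4441 0.0424 0.1543] in pump axes rel home [-0.0502 -0.0007  0.0729] yaw -0.219 F [ 0.2 -0.8 -2.7] Fpump [ 0.4 -0.7 -2.7] w 0.566 tilt [-0.003 -0.001 -1.   ]
pump axes in tool
 [[-1.    -0.001  0.003]
 [-0.001  1.    -0.001]
 [-0.003 -0.001 -1.   ]]
```

View pics/m3.png

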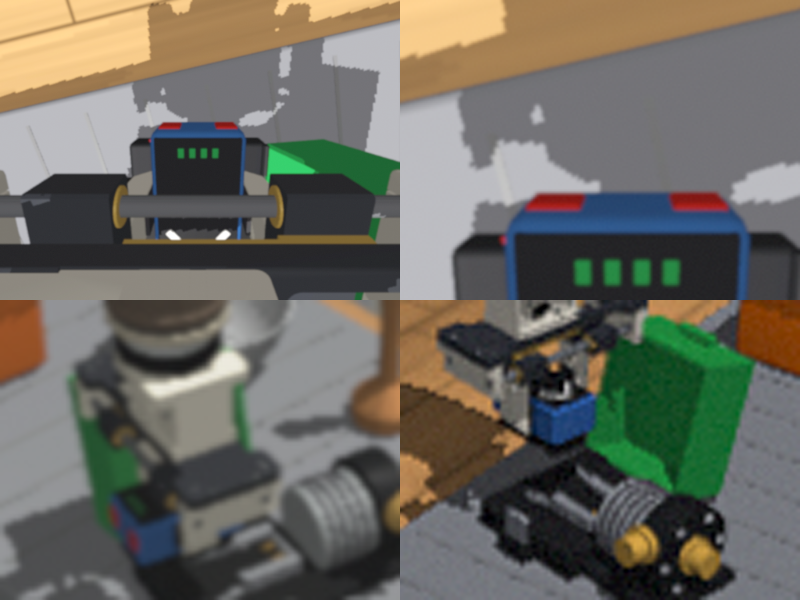

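Wrist view: the pack sits centred over the base, with equal margins on both sides, and the gripper clears the cover. The scene view shows the nose in front of the guides. Lowering now.

Call:
jog_arm([
  [[0,0.001,0.015,0,0,0,1],[0,0.001,0.03,0,0,0,1],[0,0.001,0.038,0,0,0,1],[0,0.001,0.043,0,0,0,1],[0,0.001,0.045,0,0,0,1],[0,0.001,0.045,0,0,0,1]],
])

```text
clock: 6.77
position: [0.4461, 0.0426, 0.1109]
ee_rot: [-0.347, -3.122, 0.0]
force: [-0.3, 0.4, -2.9]
width: 0.565
gripper_force: 35.0
```

```bash
python3 st.py
```

```text
clock 6.77 pos [0.4461 0.0426 0.1109] in pump axes rel home [-0.0482 -0.0001  0.0295] yaw -0.2215 F [-0.3  0.4 -2.9] Fpump [-0.4  0.3 -2.9] w 0.565 tilt [-0. -0. -1.]
pump axes in tool
 [[-1.     0.002  0.   ]
 [ 0.002  1.    -0.   ]
 [-0.    -0.    -1.   ]]
```

Call:
jog_arm([
  [[0.001,0,0.002,0,0,0,1],[0.001,0,0.004,0,0,0,1],[0.001,0,0.005,0,0,0,1],[0.001,0,0.005,0,0,0,1]],
])

```text
clock: 7.1
position: [0.4451, 0.0432, 0.1061]
ee_rot: [0.346, 3.122, 0.0]
force: [-0.0, -0.4, -2.8]
width: 0.565
gripper_force: 35.0
```

Call:
jog_arm([
  [[0,0,0.001,0,0,0,1],[0,0,0.0015,0,0,0,1],[0,0,0.002,0,0,0,1],[0,0,0.002,0,0,0,1]],
])

```text
clock: 7.43
position: [0.4452, 0.0432, 0.106]
ee_rot: [0.346, 3.122, 0.002]
force: [-11.9, -0.4, 36.4]
width: 0.562
gripper_force: 35.0
```

Call:
jog_arm([
  [[0,0,-0.0015,0,0,0,1],[-0.005,0,-0.0015,0,0,0,1],[-0.01,0,-0.0015,0,0,0,1],[-0.014,0,-0.0015,0,0,0,1],[-0.016,0,-0.0015,0,0,0,1],[-0.016,0,-0.0015,0,0,0,1]],
])

```text
clock: 7.93
position: [0.459, 0.0402, 0.106]
ee_rot: [-0.345, -3.119, -0.002]
force: [-14.2, 1.8, 25.1]
width: 0.566
gripper_force: 35.0
```

```bash
python3 st.py; python3 -c "
from st import *
print(o['ft_torque'])"
```

```text
clock 7.93 pos [0.459  0.0402 0.106 ] in pump axes rel home [-0.0351  0.0004  0.0245] yaw -0.2204 F [-14.2   1.8  25.1] Fpump [-14.3  -1.3  25.1] w 0.566 tilt [-0.004  0.001 -1.   ]
pump axes in tool
 [[-1.     0.     0.004]
 [ 0.     1.     0.001]
 [-0.004  0.001 -1.   ]]
clock 7.93 pos [0.459  0.0402 0.106 ] in pump axes rel home [-0.0351  0.0004  0.0245] yaw -0.2204 F [-14.2   1.8  25.1] Fpump [-14.3  -1.3  25.1] w 0.566 tilt [-0.004  0.001 -1.   ]
pump axes in tool
 [[-1.     0.     0.004]
 [ 0.     1.     0.001]
 [-0.004  0.001 -1.   ]]
[ 0.36437068  2.60701871 -0.01994765]
```

Call:
jog_arm([
  [[0,0,-0.0005,0,0,0,1],[0,0,-0.001,0,0,0,1],[0,0,-0.001,0,0,0,1]],
])

```text
clock: 8.18
position: [0.461, 0.0395, 0.1063]
ee_rot: [0.346, 3.122, -0.0]
force: [0.7, -0.5, -3.1]
width: 0.562
gripper_force: 35.0
```

```bash
python3 st.py | head -1
```

```text
clock 8.18 pos [0.461  0.0395 0.1063] in pump axes rel home [-0.033   0.0002  0.0249] yaw -0.2209 F [ 0.7 -0.5 -3.1] Fpump [ 0.8 -0.3 -3.1] w 0.562 tilt [ 0. -0. -1.]
```

Call:
jog_arm([
  [[-0.004,0,0,0,0,0,1],[-0.008,0,0,0,0,0,1],[-0.012,0,0,0,0,0,1],[-0.014,0,0,0,0,0,1],[-0.014,0,0,0,0,0,1]],
])

```text
clock: 8.6
position: [0.4735, 0.0364, 0.1061]
ee_rot: [-0.347, -3.12, 0.0]
force: [-4.5, 0.3, 1.9]
width: 0.565
gripper_force: 35.0
```

```bash
python3 st.py | head -1
```

```text
clock 8.6 pos [0.4735 0.0364 0.1061] in pump axes rel home [-0.0202 -0.0002  0.0247] yaw -0.2213 F [-4.5  0.3  1.9] Fpump [-4.5 -0.7  1.9] w 0.565 tilt [-0.003  0.    -1.   ]
```

Call:
jog_arm([
  [[-0.004,0,-0.0003,0,0,0,1],[-0.008,0,-0.0003,0,0,0,1],[-0.012,0,-0.0003,0,0,0,1],[-0.014,0,-0.0003,0,0,0,1],[-0.014,0,-0.0003,0,0,0,1]],
])

```text
clock: 9.02
position: [0.4892, 0.0331, 0.1067]
ee_rot: [0.347, 3.121, -0.0]
force: [2.7, -1.1, -4.7]
width: 0.566
gripper_force: 35.0
```

```bash
python3 st.py | head -1
```

```text
clock 9.02 pos [0.4892 0.0331 0.1067] in pump axes rel home [-0.0041  0.      0.0252] yaw -0.2213 F [ 2.7 -1.1 -4.7] Fpump [ 2.9 -0.5 -4.7] w 0.566 tilt [ 0.002 -0.    -1.   ]
```

Call:
jog_arm([
  [[-0.001,0,0,0,0,0,1],[-0.002,0,0,0,0,0,1],[-0.003,0,0,0,0,0,1],[-0.003,0,0,0,0,0,1]],
])

```text
clock: 9.35
position: [0.4914, 0.0325, 0.1068]
ee_rot: [0.347, 3.122, -0.0]
force: [0.2, -2.0, -4.2]
width: 0.563
gripper_force: 35.0
```

```bash
python3 st.py | head -1
```

```text
clock 9.35 pos [0.4914 0.0325 0.1068] in pump axes rel home [-0.0018 -0.0001  0.0254] yaw -0.2212 F [ 0.2 -2.  -4.2] Fpump [ 0.6 -1.9 -4.2] w 0.563 tilt [ 0.001 -0.    -1.   ]
```

Call:
jog_arm([
  [[-0.001,0,0,0,0,0,1],[-0.0015,0,0,0,0,0,1],[-0.002,0,0,0,0,0,1],[-0.002,0,0,0,0,0,1]],
])

```text
clock: 9.68
position: [0.4925, 0.0325, 0.1066]
ee_rot: [-0.346, -3.122, -0.0]
force: [-1.2, -0.1, -2.6]
width: 0.564
gripper_force: 35.0
```

```bash
python3 st.py | head -1
```

```text
clock 9.68 pos [0.4925 0.0325 0.1066] in pump axes rel home [-0.0007  0.0002  0.0252] yaw -0.2207 F [-1.2 -0.1 -2.6] Fpump [-1.2 -0.4 -2.6] w 0.564 tilt [-0.001  0.    -1.   ]
```

Call:
jog_arm([
  [[-0.001,0,0,0,0,0,1],[-0.002,0,0,0,0,0,1],[-0.0025,0,0,0,0,0,1],[-0.0025,0,0,0,0,0,1]],
])

```text
clock: 10.02
position: [0.4936, 0.0317, 0.1062]
ee_rot: [-0.346, -3.119, 0.001]
force: [-4.7, -1.1, -1.2]
width: 0.564
gripper_force: 35.0
```

```bash
python3 st.py | head -1
```

```text
clock 10.02 pos [0.4936 0.0317 0.1062] in pump axes rel home [ 0.0005 -0.0003  0.0247] yaw -0.2207 F [-4.7 -1.1 -1.2] Fpump [-4.3 -2.1 -1.2] w 0.564 tilt [-0.003 -0.    -1.   ]
```

Call:
jog_arm([
  [[-0.001,0,0,0,0,0,1],[-0.002,0,0,0,0,0,1],[-0.002,0,0,0,0,0,1]],
])

```text
clock: 10.27
position: [0.4938, 0.0317, 0.1063]
ee_rot: [-0.345, -3.116, 0.0]
force: [-12.8, 1.3, 9.0]
width: 0.564
gripper_force: 35.0
```

```bash
python3 st.py | head -1
```

```text
clock 10.27 pos [0.4938 0.0317 0.1063] in pump axes rel home [ 0.0007 -0.0003  0.0248] yaw -0.2204 F [-12.8   1.3   9. ] Fpump [-12.8  -1.5   9. ] w 0.564 tilt [-0.007  0.001 -1.   ]
```

Call:
jog_arm([
  [[-0.001,0,0,0,0,0,1],[-0.002,0,0,0,0,0,1],[-0.003,0,0,0,0,0,1]],
])

```text
clock: 10.52
position: [0.494, 0.0316, 0.1063]
ee_rot: [-0.343, -3.111, -0.001]
force: [-27.6, 3.7, 28.2]
width: 0.564
gripper_force: 35.0
```

```bash
python3 - <<'E'
from st import *
a=save('wrist','w4.png');d=save('scene','c4.png')
for n in('detent_left','pack'):
  for s in silhouettes(n,'scene'):print(n,s['p'],s['pixel'],s['mask'].sum())
E
```

```text
clock 10.52 pos [0.494  0.0316 0.1063] in pump axes rel home [ 0.0009 -0.0004  0.0248] yaw -0.2199 F [-27.6   3.7  28.2] Fpump [-27.7  -2.4  28.2] w 0.564 tilt [-0.012  0.002 -1.   ]
pump axes in tool
 [[-1.    -0.     0.012]
 [-0.     1.    -0.001]
 [-0.012 -0.001 -1.   ]]
detent_left 0.5 [298.3, 243.8] 778
pack 0.88 [105.6, 246.0] 1003
pack 0.86 [147.7, 217.5] 795
pack 0.72 [256.8, 183.8] 248
```

Call:
jog_arm([
  [[0.002,0,0,0,0,0,1],[0.004,0,-0.0005,0,0,0,1],[0.006,0,-0.0005,0,0,0,1],[0.006,0,-0.0005,0,0,0,1]],
])

```text
clock: 11.05
position: [0.4936, 0.0319, 0.1071]
ee_rot: [-0.346, -3.122, 0.0]
force: [-3.9, -1.7, -1.5]
width: 0.565
gripper_force: 35.0
```

```bash
python3 st.py | head -1
```

```text
clock 11.05 pos [0.4936 0.0319 0.1071] in pump axes rel home [ 0.0005 -0.0002  0.0256] yaw -0.2209 F [-3.9 -1.7 -1.5] Fpump [-3.5 -2.5 -1.5] w 0.565 tilt [-0.001 -0.    -1.   ]
```

Call:
jog_arm([
  [[0.0005,0,0,0,0,0,1],[0.001,0,0,0,0,0,1],[0.001,0,0,0,0,0,1]],
])

```text
clock: 11.3
position: [0.4935, 0.0321, 0.1072]
ee_rot: [0.347, 3.122, -0.0]
force: [-2.8, -1.7, -4.0]
width: 0.563
gripper_force: 35.0
```

```bash
python3 st.py | head -1
```

```text
clock 11.3 pos [0.4935 0.0321 0.1072] in pump axes rel home [0.0003 0.     0.0257] yaw -0.2211 F [-2.8 -1.7 -4. ] Fpump [-2.3 -2.3 -4. ] w 0.563 tilt [ 0. -0. -1.]
```

Call:
jog_arm([
  [[0,0,0,0,0,0,-0.5],[0,0,0,0,0,0,-0.5],[0,0,0,0,0,0,-0.5],[0,0,0,0,0,0,-0.5],[0,0,-0.03,0,0,0,-0.5],[0,0,-0.07,0,0,0,-0.5],[0,0,-0.11,0,0,0,-0.5],[0,0,-0.15,0,0,0,1],[0,0,-0.18,0,0,0,1],[0,0,-0.2,0,0,0,1]],
])

```text
clock: 12.13
position: [0.4946, 0.0323, 0.3111]
ee_rot: [0.346, 3.117, 0.003]
force: [1.6, 0.1, 1.1]
width: 0.584
gripper_force: 0.0
```

Call:
jog_arm([
  [[0.04,0,-0.03,0,0,0,1],[0.08,0,-0.04,0,0,0,1],[0.1,0,-0.04,0,0,0,1],[0.1,0,-0.04,0,0,0,1]],
])

```text
clock: 12.47
position: [0.3924, 0.0553, 0.3487]
ee_rot: [0.342, 3.122, 0.005]
force: [0.4, -0.3, 0.7]
width: 0.292
gripper_force: 0.0
```

```bash
python3 - <<'E'
from st import *
w=save('wrist','w5.png');b=save('side','s5.png')
rs=lambda im,x,y,ww,h,k:cv2.resize(im[y:y+h,x:x+ww],(ww*k,h*k),interpolation=cv2.INTER_CUBIC)
m=np.vstack([cv2.resize(w[60:260,100:420],(640,400)),cv2.resize(b[125:225,170:330],(320,200))[:, :].repeat(1,0) if 0 else cv2.resize(b[130:192,190:390],(640,198))])
cv2.imwrite('pics/m5.png',m[:,:,::-1])
def cmap(P): return proj('wrist',P)
L=lambda x,y,z:h+Q@np.array([x,y,z])/1000
print('tail top at home ->',[( (p-[100,60])*2).round(0) for p in cmap(np.array([L(-45,26,53),L(-45,-26,53),L(45,26,53),L(45,-26,53)]))])
E
```

```text
clock 12.47 pos [0.3924 0.0553 0.3487] in pump axes rel home [-0.1034  0.0006  0.2672] yaw -0.2182 F [ 0.4 -0.3  0.7] Fpump [ 0.4 -0.2  0.7] w 0.292 tilt [ 0.002  0.003 -1.   ]
pump axes in tool
 [[-1.    -0.002 -0.001]
 [-0.002  1.     0.003]
 [ 0.001  0.003 -1.   ]]
tail top at home -> [array([346., 289.]), array([265., 289.]), array([344., 415.]), array([268., 415.])]
```

View pics/m5.png

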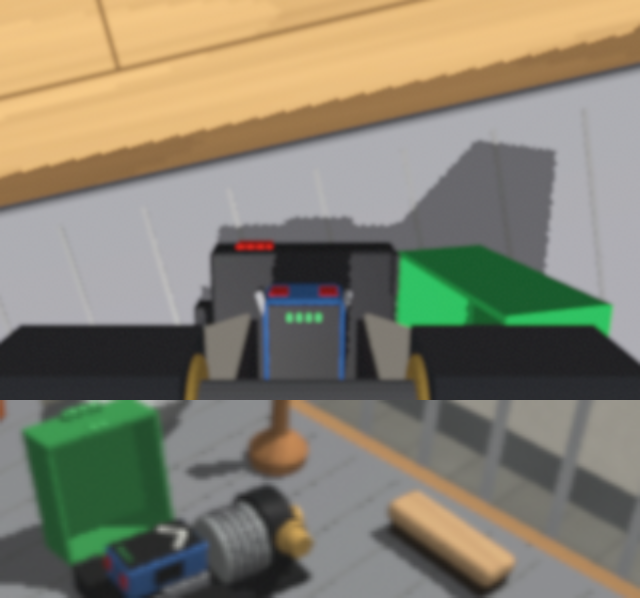

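The pack is seated: its tail top edge is at about (305,291), against (305,289) predicted for home. The cover is still open, in the lower half at about (95,480). Next I'll check clearance on the +y side.

```bash
python3 - <<'E'
from st import *
for n in('scene','side'):
  get_image(n)
  for q,z in(('bowl',.085),('masher',.15),('tub',.1),('coupling',.08)):
    s=silhouettes(q,n)
    if s:
      p=ray(n,s[0]['pixel'],z);print(n,q,round(s[0]['p'],2),(Q.T@(p-h)).round(3)[:2])
E
```

```text
clock 12.57 pos [0.3956 0.0545 0.3479] in pump axes rel home [-0.1001  0.0005  0.2665] yaw -0.2194 F [ 0.4 -0.4 -0.2] Fpump [ 0.5 -0.3 -0.2] w 0.205 tilt [ 0.002  0.002 -1.   ]
pump axes in tool
 [[-1.    -0.001 -0.002]
 [-0.001  1.     0.002]
 [ 0.002  0.002 -1.   ]]
scene bowl 0.64 [0.137 0.358]
scene masher 0.83 [0.279 0.102]
scene tub 0.91 [-0.1    0.434]
side bowl 0.75 [0.186 0.328]
side masher 0.88 [0.22  0.121]
side tub 0.89 [-0.074  0.45 ]
side coupling 0.42 [-0.179  0.251]
```

Call:
jog_arm([
  [[-0.018,0.036,0,0,0,0,1],[-0.036,0.073,0,0,0,0,1],[-0.054,0.11,0,0,0,0,1],[-0.072,0.147,0,0,0,0,1],[-0.09,0.183,0,0,0,0,1],[-0.1,0.208,0.01,0,0,0,1],[-0.1,0.208,0.05,0,0,0,1],[-0.1,0.208,0.09,0,0,0,1],[-0.1,0.208,0.13,0,0,0,1],[-0.1,0.208,0.16,0,0,0,1]],
])

```text
clock: 13.9
position: [0.5377, 0.2348, 0.1837]
ee_rot: [-0.345, -3.12, 0.003]
force: [0.0, -0.1, -0.6]
width: 0.005
gripper_force: 0.0
```

```bash
python3 st.py
```

```text
clock 13.9 pos [0.5377 0.2348 0.1837] in pump axes rel home [-0.0007  0.2075  0.1023] yaw -0.2206 F [ 0.  -0.1 -0.6] Fpump [ 0.  -0.1 -0.6] w 0.005 tilt [-0.003 -0.002 -1.   ]
pump axes in tool
 [[-1.     0.001  0.002]
 [ 0.001  1.    -0.002]
 [-0.002 -0.002 -1.   ]]
```

Call:
jog_arm([
  [[0,-0.012,0.002,0,0,0,1],[0,-0.0245,0.002,0,0,0,1],[0,-0.0425,-0.005,0,0,0,1],[0,-0.0595,-0.013,0,0,0,1],[0,-0.07,-0.018,0,0,0,1],[0,-0.082,-0.022,0,0,0,1],[0,-0.0955,-0.026,0,0,0,1],[0,-0.1075,-0.0284,0,0,0,1],[0,-0.1205,-0.029,0,0,0,1],[0,-0.134,-0.0293,0,0,0,1]],
])

```text
clock: 14.73
position: [0.5093, 0.1033, 0.2168]
ee_rot: [0.346, 3.122, 0.0]
force: [1.0, 0.2, -0.0]
width: 0.004
gripper_force: 0.6
```

```bash
python3 - <<'E'
from st import *
d=save('scene','c6.png');b=save('side','s6.png')
cv2.imwrite('pics/m6.png',np.hstack([cv2.resize(im[110:230,180:340],(400,300),interpolation=cv2.INTER_CUBIC) for im in(d,b)])[:,:,::-1])
E
```

```text
clock 14.73 pos [0.5093 0.1033 0.2168] in pump axes rel home [0.0003 0.0729 0.1353] yaw -0.2207 F [ 1.   0.2 -0. ] Fpump [ 0.9  0.4 -0. ] w 0.004 tilt [ 0.001  0.    -1.   ]
pump axes in tool
 [[-1.     0.001 -0.   ]
 [ 0.001  1.     0.   ]
 [ 0.     0.    -1.   ]]
```

View pics/m6.png

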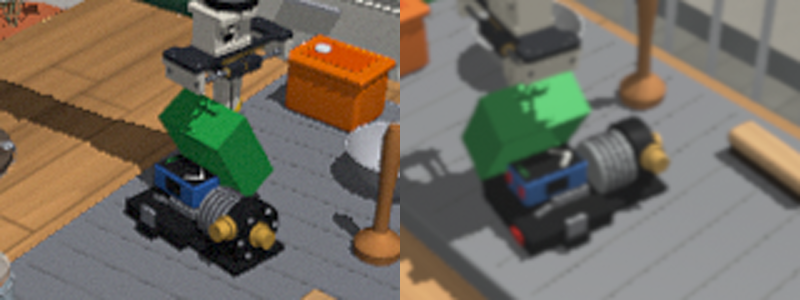

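The cover is following the finger down and is about half closed, with the pack still in place. I'll continue the arc.

Call:
jog_arm([
  [[0,-0.013,0.001,0,0,0,1],[0,-0.0257,0.004,0,0,0,1],[0,-0.038,0.0083,0,0,0,1],[0,-0.0503,0.0135,0,0,0,1],[0,-0.0615,0.02,0,0,0,1],[0,-0.0725,0.0276,0,0,0,1],[0,-0.0825,0.036,0,0,0,1],[0,-0.0915,0.0457,0,0,0,1],[0,-0.0985,0.052,0,0,0,1],[0,-0.1,0.054,0,0,0,1]],
])

```text
clock: 15.67
position: [0.4863, 0.0052, 0.1609]
ee_rot: [-0.349, -3.12, 0.002]
force: [-0.8, -0.7, 1.6]
width: 0.004
gripper_force: 0.5
```

```bash
python3 st.py | head -1
```

```text
clock 15.67 pos [0.4863 0.0052 0.1609] in pump axes rel home [-0.0009 -0.0278  0.0795] yaw -0.2226 F [-0.8 -0.7  1.6] Fpump [-0.7 -0.9  1.6] w 0.004 tilt [-0.003 -0.001 -1.   ]
```

Call:
jog_arm([
  [[0,-0.005,-0.012,0,0,0,1],[0,-0.02,-0.012,0,0,0,1],[0,-0.028,-0.01,0,0,0,1],[0,-0.028,-0.004,0,0,0,1],[0,-0.028,0.002,0,0,0,1],[0,-0.028,0.006,0,0,0,1],[0,-0.028,0.008,0,0,0,1],[0,-0.028,0.009,0,0,0,1]],
])

```text
clock: 16.33
position: [0.4814, -0.0203, 0.1538]
ee_rot: [-0.346, -3.122, 0.0]
force: [-8.9, -3.6, 27.9]
width: 0.004
gripper_force: 14.1
```

```bash
python3 st.py | head -1
```

```text
clock 16.33 pos [ 0.4814 -0.0203  0.1538] in pump axes rel home [-0.     -0.0538  0.0723] yaw -0.2207 F [-8.9 -3.6 27.9] Fpump [-7.9 -5.5 27.9] w 0.004 tilt [-0.001  0.    -1.   ]
```

```bash
python3 - <<'E'
from st import *
d=save('scene','c7.png');b=save('side','s7.png')
cv2.imwrite('pics/m7.png',np.hstack([cv2.resize(im[y:y+75,x:x+100],(400,300),interpolation=cv2.INTER_CUBIC) for im,x,y in((d,215,150),(b,195,130))])[:,:,::-1])
E
```

```text
clock 16.33 pos [ 0.4814 -0.0203  0.1538] in pump axes rel home [-0.     -0.0538  0.0723] yaw -0.2207 F [-8.9 -3.6 27.9] Fpump [-7.9 -5.5 27.9] w 0.004 tilt [-0.001  0.    -1.   ]
pump axes in tool
 [[-1.     0.001  0.001]
 [ 0.001  1.    -0.   ]
 [-0.001 -0.    -1.   ]]
```

View pics/m7.png

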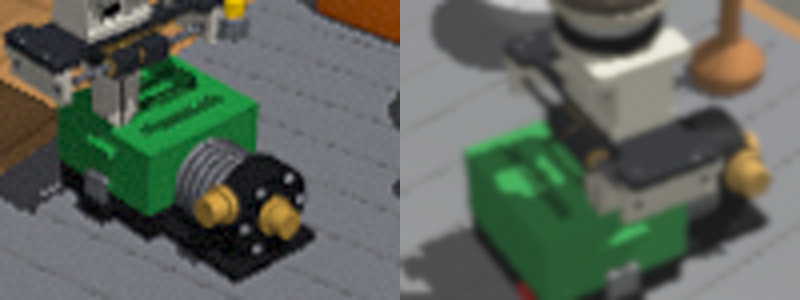

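The cover looks nearly shut, with the clip at about (97,187) in the scene crop. I'll press a bit further and watch z and force.

Call:
jog_arm([
  [[0,0,0.0005,0,0,0,1],[0,0,0.001,0,0,0,1],[0,0,0.001,0,0,0,1]],
])

```text
clock: 16.68
position: [0.4814, -0.0203, 0.1537]
ee_rot: [-0.346, -3.122, -0.001]
force: [-10.4, -3.7, 28.5]
width: 0.003
gripper_force: 14.4
```

```bash
python3 - <<'E'
from st import *
print(o['joint_efforts'].round(1),o['ft_torque'].round(2))
E
```

```text
clock 16.68 pos [ 0.4814 -0.0203  0.1537] in pump axes rel home [-0.     -0.0538  0.0722] yaw -0.2208 F [-10.4  -3.7  28.5] Fpump [-9.4 -5.9 28.5] w 0.003 tilt [-0.  0. -1.]
pump axes in tool
 [[-1.     0.001  0.   ]
 [ 0.001  1.     0.   ]
 [-0.     0.    -1.   ]]
[ -1.6 -35.2   1.  -22.9  -1.   -3.4   0. ] [-0.68  2.18  0.  ]
```

Call:
jog_arm([
  [[0,0,-0.008,0,0,0,1],[0,0.03,-0.012,0,0,0,1],[0,0.06,-0.012,0,0,0,1],[0,0.09,-0.01,0,0,0,1],[0,0.09,-0.004,0,0,0,1],[0,0.09,-0.002,0,0,0,1],[0,0.09,-0.0,0,0,0,1],[0,0.09,0.001,0,0,0,1],[0,0.09,0.001,0,0,0,1]],
])

```text
clock: 17.43
position: [0.5016, 0.0719, 0.1539]
ee_rot: [0.341, 3.122, 0.01]
force: [-9.7, 13.6, 32.4]
width: 0.005
gripper_force: 16.6
```

```bash
python3 st.py | head -1
```

```text
clock 17.43 pos [0.5016 0.0719 0.1539] in pump axes rel home [-0.0005  0.0406  0.0724] yaw -0.2177 F [-9.7 13.6 32.4] Fpump [-12.4  11.1  32.4] w 0.005 tilt [ 0.002  0.006 -1.   ]
```

Contact height is the same near the hinge (0.1539) as at the free edge (0.1537), so the cover lies level, meaning shut. I'll re-press the free edge once to confirm, then retract.

Call:
jog_arm([
  [[0,0,-0.01,0,0,0,1],[0,-0.035,-0.014,0,0,0,1],[0,-0.07,-0.014,0,0,0,1],[0,-0.093,-0.01,0,0,0,1],[0,-0.093,-0.004,0,0,0,1],[0,-0.093,-0.002,0,0,0,1],[0,-0.093,-0.0015,0,0,0,1],[0,-0.093,-0.0015,0,0,0,1]],
])

```text
clock: 18.1
position: [0.4796, -0.0273, 0.1538]
ee_rot: [-0.352, -3.12, 0.006]
force: [-11.7, -15.6, 25.8]
width: 0.005
gripper_force: 12.8
```

Call:
jog_arm([
  [[0,0,0.001,0,0,0,1],[0,0,0.0015,0,0,0,1],[0,0,0.0015,0,0,0,1]],
])

```text
clock: 18.35
position: [0.4797, -0.0275, 0.1534]
ee_rot: [-0.352, -3.121, 0.005]
force: [-15.4, -15.8, 42.1]
width: 0.003
gripper_force: 20.9
```

Call:
jog_arm([
  [[0,0,-0.02,0,0,0,1],[0,0,-0.06,0,0,0,1],[0,0,-0.1,0,0,0,1],[0.04,0,-0.13,0,0,0,1],[0.08,0,-0.15,0,0,0,1],[0.12,0,-0.15,0,0,0,1],[0.12,0,-0.15,0,0,0,1]],
])

```text
clock: 18.93
position: [0.3593, 0.0041, 0.302]
ee_rot: [-0.343, -3.122, -0.002]
force: [0.3, 0.4, -0.4]
width: 0.0
gripper_force: 0.0
```

```bash
python3 - <<'E'
import fit
from fit import *
import io
# compare green regions with predicted cover outline for several angles
q=np.load('pump.npy').copy()
from scipy.optimize import minimize
ms=[]
for n in('scene','side','wrist'):
    im=get_image(n).astype(int);g=((im[...,1]>1.4*im[...,0])&(im[...,1]>1.4*im[...,2])&(im[...,1]>40)).astype(np.uint8)
    k,l,s,c=cv2.connectedComponentsWithStats(g);
    pc=pj(n,world(q,[(0,0,70)]))[0];
    j=min((j for j in range(1,k) if s[j,4]>150),key=lambda j:np.hypot(*(c[j]-pc)));ms.append((n,l==j));print(n,s[j],pc.round(0))
B=[(x,y,z) for x in(-62,62) for y in(-134,0) for z in(0,64)]
def cost(v,th,use=('scene','side')):
    p=[v[0],v[1],v[2],v[3]];c=0
    for n,m in ms:
        if n not in use: continue
        hh=np.zeros((384*4,512*4),np.uint8)
        cv2.fillConvexPoly(hh,cv2.convexHull((pj(n,world(p,cover(th,B)))*4+1.5).astype(np.float32)).astype(np.int32),1)
        hh=cv2.resize(hh.astype(np.float32),(512,384),interpolation=cv2.INTER_AREA)
        hh=hh*1
        c+=1-np.minimum(hh,m).sum()/np.maximum(hh,m).sum()
    return c
for zz in(.0515,.0597):
  for th in(0,.03,.06,.1):
    r=min((minimize(lambda v:cost([v[0],v[1],zz,q[3]],th),q[:2],method='Nelder-Mead',options=dict(initial_simplex=q[:2]+np.array([[0,0],[.006,0],[0,.006]]))) for _ in range(1)),key=lambda r:r.fun);print(zz,th,round(r.fun,4),r.x.round(4))
E
python3 st.py|head -1
```

```text
scene [ 230  163   50   41 1193] [254. 182.]
side [ 212  156   55   52 1894] [239. 179.]
wrist [ 245  208  121   29 1562] [299. 264.]
0.0515 0 0.2897 [0.4937 0.0364]
0.0515 0.03 0.2637 [0.4921 0.0337]
0.0515 0.06 0.2589 [0.4923 0.0323]
0.0515 0.1 0.2744 [0.4918 0.0292]
0.0597 0 0.2331 [0.4915 0.0297]
0.0597 0.03 0.2525 [0.4906 0.0283]
0.0597 0.06 0.2751 [0.4889 0.0263]
0.0597 0.1 0.3065 [0.4875 0.023 ]
clock 19.08 pos [0.3635 0.0035 0.3015] in pump axes rel home [-0.1203 -0.0563  0.2201] yaw -0.2192 F [ 0.5 -0.   0.7] Fpump [0.5 0.1 0.7] w 0.008 tilt [ 0.001  0.001 -1.   ]
```

```bash
python3 -c "
from cell import *
print(sign_off())"
```

```text
the job is handed in; nothing more can be done
None
```

I slid the smallest pack in against the end stop, and it seems held there: a slight pull back did not move it. The cover is pressed level and shut, and the job was handed in at about 19 s. I read the detents and clip only from arm force, position and camera fits, not directly.

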